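# Count along the lid rack and store the yellow lid

## Robot

A 6-joint arm with a two-finger parallel gripper is mounted at the origin on the work surface. World frame = base frame: x ahead of the robot, y to its left, z up, the work surface at z = 0. Lengths are in mm, angles in rad, forces in N, time in s.
With the tool pointing down it reaches from about 350 to 800 mm from the base axis. Payload 7.3 kg.
Tool frame: the origin (TCP) lies on the centre line of the jaws, within the pads' length; the fingertips stand 11 mm ahead of it and the grasp point (between the pads) lies 8 mm behind it (tips_ahead is the distance from the TCP to the fingertips, in mm); x points along the fingers, y is the direction in which the jaws open and shut, and the axes are right-handed (so a half turn about x gives the same grasp; the last joint's range is limited). The gripper opens to 85 mm and grips with 20 to 120 N. Pads are 22 mm wide; open, the fingers measure 114 mm over their backs; the gripper's body (76 mm by 85 mm) begins 54 mm behind the grasp point. The pads swing forward as they close: fully open they stand 13 mm farther back than shut.
Start: joints at [1.083, 0.342, 1.524, -0, 1.275, -0.146], TCP at [175.957, 494.654, 242.322] pointing down, gripper open.
Joint ranges: [-2.53, 2.53], [-0.77, 2.02], [0.04, 2.7], [-1, 4.14], [0.28, 2.66], [-3.11, 3.11]. Speed limits (rad/s): [2.57, 2.57, 3.14, 3.14, 3.14, 3.14].

## Interface

Orientations are given as [roll, pitch, yaw] about the fixed x, y, z axes, in that order (R = Rz(yaw) Ry(pitch) Rx(roll)).
In Python, from station import * gives the robot as it stands.
- The arm moves only by the tool drive_tool, never from a script. Its argument "plan" is a list of rows, each a list of 7 numbers: the shift along the tool's x, y, z in cm, then the turn, a rotation vector about the tool's x, y, z in degrees, then the closure in counts, from 0 (fully open) to 255 (shut). A call has 1 to 12 rows; each row shifts and turns the commanded pose from where the row before left it, along the tool's axes as they then stand; what a row does not reach is not made up. A row lasts 1/8 s, in which the tool goes at most 62.5 mm and 10.7 degrees, less where a joint would pass 70% of its speed; a pose out of reach is approached as far as the arm can. A call with a gripper value outside its range is refused whole. The fingers move at their own pace and stop on an object; "grip_force" is the grip in N (left out, the last holds). Time passes only in rows, so rows that do not move let the fingers close. It gives the time, the measured TCP pose, the force and the opening at its end, in the units of the state.
- observe(): the state, without advancing time (a new reading comes with each control period).
- capture(name): name is "side" or "top" or "wrist"; returns a dict with "color" (400x640x3 uint8, blue, green, red), "vfov" (degrees; the focal length in pixels is half the picture's height over the tangent of half this angle, whatever the lens; pixels are square), "cx", "cy" (the principal point, pixels), "R" (3x3) and "t" (3): a world point X has camera coordinates R X + t; the wrist camera has in their place "hand_eye" (4x4, takes a point from camera to tool coordinates, whose origin is the TCP and whose axes are the tool frame's). Camera axes: x right, y down, z forward; pixel columns grow to the right and rows downward; lengths in mm; the calibration is good to about 2 mm. A picture is of the moment at which its call begins: read the wrist's pose just before it. There is no depth.
- finish_job(): hands the job in, once; it reports no verdict.
The state is a dict: "time_s": time; "joints": joint angles; "joint_vel": joint speeds; "joint_efforts": joint torques, N m; "tool_pos": TCP position; "tool_rot": TCP orientation; "ft_force": force on the tool from outside, world axes, zero at the start; "ft_torque": the same for the moment, N m; "opening": opening from 0.0 (shut) to 1.0 (fully open).
Only numpy, scipy, OpenCV 4.12 (cv2) and the standard library are available. Lean on these libraries where they do the work, as an engineer would, in place of code of your own. Each camera call takes 0.05 s, during which the arm holds its last target. There are 200 camera calls.

## Task

Starting at the red post, run a closed fingertip along the metal rail of the lid rack with light pressure, counting every gap, filled or empty: first, second, third, and stop there. Then push the yellow lid flat across the bench, never lifting it, until it is fully home against the back of that third gap. Leave all the other things where they are.

Things in the scene. Friction and masses are not known exactly. Their poses are not given: they have to be found in the camera images.
- rack: Wooden lid rack fixed on the bench. Origin: centre of its underside; its x axis points into the gaps (away from the robot), y along the rack, z up. Five dividers 8 mm thick and 30 mm tall, with rounded noses, stand at y = -168, -84, 0, 84, 168 mm and make four gaps, each 76 mm clear, centred at y = -126, -42, 42, 126 mm. Mouths at x = -35 mm, back wall face at x = +35 mm; no floor, so lids slide on the bench. A lid that is home has its centre at x = +3 mm
- rail: Aluminium rail along the back of the rack, 306 mm long (rack's y), 20 mm wide, with a black band above each inner divider. Origin: centre of its top face, at rack x = +45 mm, 52 mm above the bench. It is sprung: it starts to sink at about 1.6 N and reaches its stop 10 mm down at about 5 N; it springs back up when let go. Touches on it are told apart by where the point between the fingertips is, so keep the fingers closed and upright
- red_post: Red round post, 18 mm diameter, 58 mm tall, at one end of the rail (rack x = +45, y = +168 or -168 mm): the end from which gaps are counted. Gap centres lie 42, 126, 210 and 294 mm from it along the rail. Origin at the centre of its foot
- grey_post: Grey post of the same size at the rail's other end. Origin at the centre of its foot
- yellow_lid: Yellow screw lid, a disc 64 mm in diameter and 16 mm tall, about 35 g, lying flat on the bench between robot and rack; origin at the centre of its underside
- blue_lid_center (a point): blue screw lid, 64 mm diameter, 16 mm tall, already stored in one of the two outermost gaps; point at its centre
- white_lid_center (a point): white screw lid of the same size in the other outermost gap; point at its centre
- yellow_bottle: yellow bottle with a white cap, 74 mm diameter, 170 mm tall, standing beyond the rack's left (+y) end; origin at the centre of its foot
- blue_bottle: blue bottle of the same size, beyond the rack's right (-y) end; origin at the centre of its foot
- tub: open white tub, 96 mm across, 105 mm tall, on the left; origin at the centre of its foot
- mixing_cup: open orange cup, 76 mm across, 85 mm tall, on the right; origin at the centre of its foot
- stir_stick: flat wooden stirring stick 150 x 18 x 5 mm lying along its x axis on the right, beside the cup; origin at the centre of its underside
There are look-alikes about, which are no part of the job. There is more than one size of the yellow_lid; the job needs the middle-sized.

How it is judged:
By the outcome, as a careful person would: the job done as asked, in the order asked, and still so for the second after the job is handed in, with the robot touching nothing.
It also fails if it takes over 72 s, if anything falls off the work surface, if the arm or the gripper's body presses on something with over 40 N, if the wrist force passes 120 N, or if a joint passes its speed limit or range.

## Working session

There is one attempt and no reset: what is moved stays moved. The work goes in short steps, Python scripts to look and compute and a tool call to move; the robot and the scene stay as the last step left them, time stands still between calls to the robot, and variables do not carry over. Pictures are saved under pics/ and viewed, about 8 in all and at most 12, crops included, and the job is handed in when it is done.

Besides the shell and the picture viewer there is one more tool, called after "Request:" by a JSON object that holds its "method" and its "body", one argument or row to a line. drive_tool: Moves the arm, as the interface text tells. Its arguments: {"type":"object","properties":{"plan":{"type":"array"},"grip_force":{"type":"number"}},"required":["plan"]}

```bash
ls; mkdir -p pics; cat > h.py <<'E'
from station import *
import numpy as np, cv2
def K(c):
    f=200/np.tan(np.radians(c["vfov"])/2); return f,c["cx"],c["cy"]
def ray(c,u,v,z):
    f,cx,cy=K(c); d=np.array([(u-cx)/f,(v-cy)/f,1.]); R=np.array(c["R"]);t=np.array(c["t"])
    o=-R.T@t; w=R.T@d; return o+w*(z-o[2])/w[2]
def proj(c,X):
    f,cx,cy=K(c); p=np.array(c["R"])@np.array(X)+np.array(c["t"]); return f*p[0]/p[2]+cx,f*p[1]/p[2]+cy
E
python3 - <<'E'
from h import *
import pickle
s=observe(); print(s)
for n in("top","side"):
    c=capture(n); pickle.dump(c,open(n+".pkl","wb")); cv2.imwrite(f"pics/{n}0.png",c["color"]); print(n,c["vfov"],c["cx"],c["cy"],-np.array(c["R"]).T@np.array(c["t"]))
E
```

```text
pics
{'time_s': 0.0, 'joints': array([ 1.08301285e+00,  3.42729692e-01,  1.52503848e+00,  1.14311524e-05,
        1.27541390e+00, -1.45979570e-01]), 'joint_vel': array([ 0.00036856,  0.00341716,  0.00046377, -0.00031146, -0.00046672,
       -0.00020118]), 'joint_efforts': array([ 2.60541332e-03, -4.33675647e+01, -2.46015537e+01,  2.38251369e-04,
        7.82418880e-03, -6.71426989e-06]), 'tool_pos': array([175.75078648, 494.28689623, 241.61484887]), 'tool_rot': array([-1.723653  ,  1.56920687, -2.06546024]), 'ft_force': array([ 1.37715553, -0.07409094,  0.15274721]), 'ft_torque': array([-0.03418022,  0.00167439,  0.01074374]), 'opening': 1.0031445653335629}
top 53.69390781078178 314.5584203953511 195.983177763931 [ 409.61269297   -9.15193064 1040.43033243]
side 54.572581647657074 318.8550287604532 204.185925165478 [ 264.20390646 -675.57234459  678.67829975]
```

View pics/top0.png

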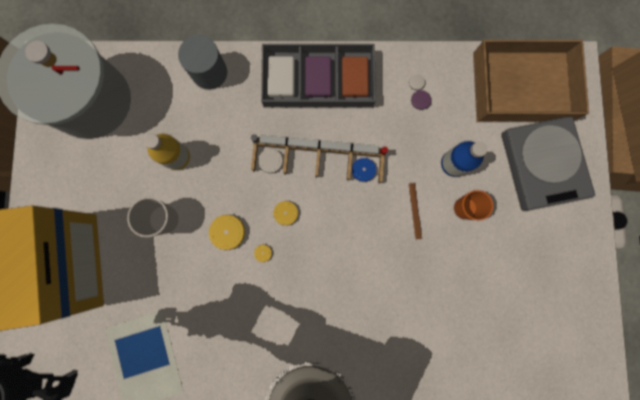

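View pics/side0.png

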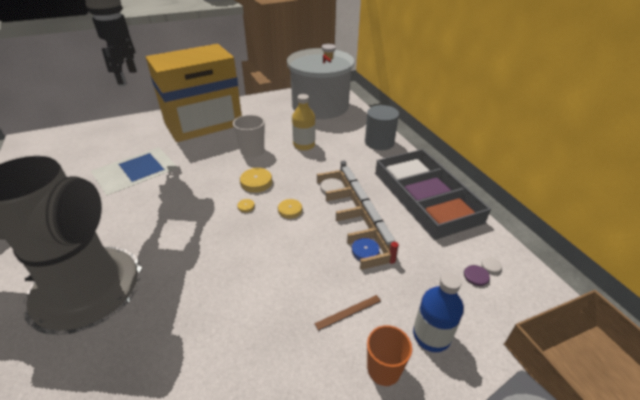

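The top view shows the red post at (384,150), on the right (-y) end, with the blue lid in gap 1 and the white lid in gap 4. Gap 3 is the empty one between the dividers at about (287,160) and (319,165). The three yellow lids are at (227,232) big, (286,213) middle and (263,253) small.

```bash
python3 - <<'E'
from h import *
import pickle
T=pickle.load(open("top.pkl","rb"));S=pickle.load(open("side.pkl","rb"))
def blobs(c,lo,hi,z,roi,n):
    h=cv2.cvtColor(c["color"],cv2.COLOR_BGR2HSV); m=cv2.inRange(h,lo,hi)
    r=np.zeros_like(m);r[roi[1]:roi[3],roi[0]:roi[2]]=255;m&=r
    k,l,st,ce=cv2.connectedComponentsWithStats(m)
    for i in range(1,k):
        if st[i,4]>8:
            e=ray(c,st[i,0],ce[i,1],z)-ray(c,st[i,0]+st[i,2],ce[i,1],z)
            print(n,ce[i].round(1),st[i],ray(c,*ce[i],z).round(1),"w",np.linalg.norm(e).round(1))
Y=((15,110,90),(35,255,255))
blobs(T,*Y,16,(200,190,310,270),"Ytop"); blobs(S,*Y,16,(230,160,310,225),"Yside")
B=((100,130,60),(130,255,255))
blobs(T,*B,16,(340,150,385,190),"Btop"); blobs(S,*B,16,(345,230,390,262),"Bside")
for lo,hi in(((0,150,80),(6,255,255)),((172,120,60),(180,255,255))):
    blobs(T,lo,hi,58,(375,140,400,160),"Rtop"); blobs(S,lo,hi,29,(380,235,405,265),"Rside")
cv2.imwrite("pics/rack.png",np.hstack([cv2.resize(T["color"][120:190,235:405],None,fx=4.6,fy=4.6,interpolation=3)]))
cv2.imwrite("pics/rackS.png",cv2.resize(S["color"][150:275,300:420],None,fx=4.6,fy=4.6,interpolation=3))
E
```

```text
Ytop [285.5 212.7] [273 201  25  24 473] [490.7  65.3  16. ] w 65.0
Ytop [226.5 231.8] [209 215  36  35 993] [441.  217.1  16. ] w 93.0
Ytop [262.7 252.9] [254 245  18  17 242] [387.2 122.8  16. ] w 46.2
Yside [255.6 179.4] [240 168  31  24 581] [440.7 213.2  16. ] w 88.3
Yside [245.6 205. ] [238 199  16  13 158] [386.2 113.7  16. ] w 42.0
Yside [289.7 208.1] [278 199  24  19 339] [489.4  58.3  16. ] w 62.6
Btop [363.6 169.4] [353 159  23  22 394] [ 605.1 -139.4   16. ] w 60.6
Bside [364.8 247.6] [353 239  25  18 344] [ 605.2 -140.9   16. ] w 58.4
Rtop [383.6 150.3] [381 148   7   6  33] [ 646.3 -185.7   58. ] w 17.8
Rside [393.7 245.3] [391 243   6   6  27] [ 663.6 -170.2   29. ] w 13.8
```

View pics/rack.png

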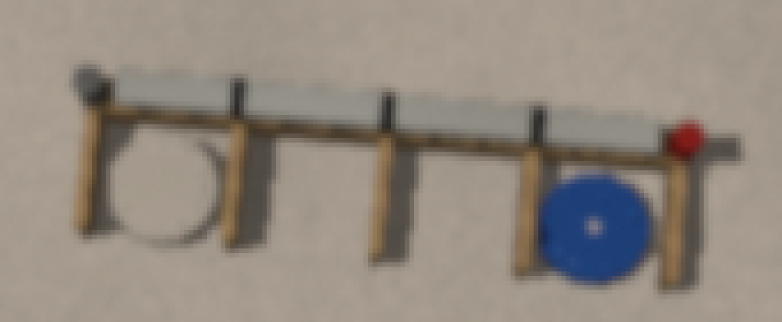

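The crop shows the red post at full-image (384.1,150), the grey post at (254.6,137.4), and the bands at about (286.5,141.3), (319.3,144.3) and (351.7,147.2). Gap 3 is clear.

```bash
cat >> h.py <<'E'
from scipy.spatial.transform import Rotation as Rn
def tool():
    s=observe(); return s,np.array(s["tool_pos"]),Rn.from_euler("xyz",s["tool_rot"]).as_matrix()
def want(yaw,sgn):
    y=sgn*np.array([-np.sin(yaw),np.cos(yaw),0]); x=np.array([0,0,-1.]); return np.c_[x,y,np.cross(x,y)]
E
python3 - <<'E'
from h import *
import pickle
T=pickle.load(open("top.pkl","rb"))
px=[(384.1,150,58,-168),(254.6,137.4,58,168),(286.5,141.3,52,84),(319.3,144.3,52,0),(351.7,147.2,52,-84)]
P=np.array([ray(T,u,v,z)[:2] for u,v,z,_ in px]); yy=np.array([p[3] for p in px])
print(P.round(1))
A=np.polyfit(yy,P,1); print("scale",np.linalg.norm(A[0]),"yaw",yaw:=np.arctan2(-A[0][0],A[0][1]),np.degrees(yaw))
ex=np.array([np.cos(yaw),np.sin(yaw)]);ey=np.array([-ex[1],ex[0]])
O=A[1]-45*ex; print("rack origin",O)
for n,p in dict(start=(45,-140),end=(45,42),blue=(3,-126),home=(3,42),mouth=(-35,42)).items(): print(n,(O+ex*p[0]+ey*p[1]).round(1))
L=np.array([490.7,65.3])-O; print("lid in rack",L@ex,L@ey)
s,p,R=tool(); print(R.round(2))
for g in(1,-1): print(g,np.degrees(Rn.from_matrix(R.T@want(yaw,g)).as_rotvec()).round(1))
print("delta tool mm to (start,tip z 90)",(R.T@(np.r_[O+45*ex-140*ey,101]-p)).round(1))
E
```

```text
[[ 647.1 -186.9]
 [ 679.7  142.8]
 [ 671.1   61.8]
 [ 663.4  -22.3]
 [ 655.8 -105.2]]
scale 0.988314254680067 yaw -0.09698615656426532 -5.556897442327427
rack origin [618.63791219 -17.57815894]
start [ 649.9 -161.3]
end [667.5  19.9]
blue [ 609.4 -143.3]
home [625.7  23.9]
mouth [587.9  27.6]
lid in rack -135.36211022248713 70.0999124248859
[[-0.    0.34  0.94]
 [-0.    0.94 -0.34]
 [-1.   -0.   -0.  ]]
1 [-14.   -0.    0.1]
-1 [1.66e+02 1.00e-01 0.00e+00]
delta tool mm to (start,tip z 90) [ 141.2 -458.6  666.4]
```

Request:
{"method": "drive_tool", "body": {
  "plan": [
    [0, -3.0, 4.4, 0, 0, 0, 255],
    [0, -3.0, 4.4, 0, 0, 0, 255],
    [0, -3.0, 4.4, 0, 0, 0, 255],
    [0, -3.0, 4.4, 0, 0, 0, 255],
    [0, -3.0, 4.4, 0, 0, 0, 255],
    [0, -3.0, 4.4, 0, 0, 0, 255],
    [0, -3.0, 4.4, 0, 0, 0, 255],
    [0, -3.0, 4.4, 0, 0, 0, 255],
    [0, -3.0, 4.4, 0, 0, 0, 255],
    [0, -3.0, 4.4, 0, 0, 0, 255],
    [0, -3.0, 4.4, 0, 0, 0, 255],
    [0, -3.0, 4.4, 0, 0, 0, 255]
  ],
  "grip_force": 20
}}

```text
time_s: 1.6
tool_pos: [553.4, -23.1, 241.9]
tool_rot: [2.962, 1.57, 2.62]
ft_force: [0.4, -0.2, 1.8]
opening: 0.003
```

```bash
cat >> h.py <<'E'
yaw=-0.097; O=np.array([618.6,-17.6])
ex=np.array([np.cos(yaw),np.sin(yaw)]);ey=np.array([-ex[1],ex[0]])
def W(x,y,z): return np.r_[O+x*ex+y*ey,z]
def rk(P): d=np.array(P[:2])-O; return np.r_[d@ex,d@ey].round(1)
def rep(tgt=None,g=1):
    s,p,R=tool(); print("t",s["time_s"],"tip z",p[2]-11,"rack",rk(p),"F",np.round(s["ft_force"],2),"op",s["opening"])
    print("rotvec",np.degrees(Rn.from_matrix(R.T@want(yaw,g)).as_rotvec()).round(2))
    if tgt is not None: print("delta cm now",(R.T@(tgt-p)/10).round(2)," after turn",(want(yaw,g).T@(tgt-p)/10).round(2))
    return s,p,R
E
python3 -c "
from h import *
rep(W(45,-138,111))"
```

```text
t 1.6 tip z 230.92188301103738 rack [-64.4 -11.7] F [ 0.37 -0.21  1.76] op 0.003325858142252675
rotvec [-1.404e+01 -4.000e-02 -1.000e-02]
delta cm now [13.08 -9.6  13.68]  after turn [ 13.09 -12.63  10.94]
```

Request:
{"method": "drive_tool", "body": {
  "plan": [
    [0, 0, 0, -7, 0, 0, 255],
    [0, 0, 0, -7, 0, 0, 255],
    [1.5, -3.15, 2.7, 0, 0, 0, 255],
    [1.5, -3.15, 2.7, 0, 0, 0, 255],
    [1.5, -3.15, 2.7, 0, 0, 0, 255],
    [1.5, -3.15, 2.7, 0, 0, 0, 255],
    [2, 0, 0, 0, 0, 0, 255],
    [0, 0, 0, 0, 0, 0, 255],
    [0, 0, 0, 0, 0, 0, 255]
  ]
}}

```text
time_s: 2.72
tool_pos: [648.1, -157.0, 162.9]
tool_rot: [0.054, 1.57, -0.043]
ft_force: [-0.4, 0.3, -0.0]
opening: 0.0
```

```bash
python3 -c "
from h import *
import pickle
s,p,R=rep(W(45,-138,111))
c=capture('wrist'); H=np.array(c['hand_eye']); print(H.round(2),c['vfov'],c['cx'],c['cy'])
Rw=R@H[:3,:3]; tw=R@H[:3,3]+p
c['R']=Rw.T;c['t']=-Rw.T@tw
pickle.dump(c,open('w1.pkl','wb')); cv2.imwrite('pics/w1.png',c['color'])
for y in(-168,-84,0,84): print(y,np.round(proj(c,W(45,y,58 if y==-168 else 52)),1))
"
```

```text
t 2.725 tip z 151.94771929312077 rack [  42.8 -135.9] F [-0.37  0.35 -0.05] op 4.1889980242901286e-05
rotvec [ 0.    0.03 -0.  ]
delta cm now [ 5.19 -0.21  0.21]  after turn [ 5.19 -0.21  0.22]
[[  -0.     -0.29    0.96 -132.68]
 [   1.     -0.      0.     -0.22]
 [  -0.      0.96    0.29  -73.39]
 [   0.      0.      0.      1.  ]] 71.84147318039435 322.0008447528893 195.20457082431858
-168 [286.5 199.8]
-84 [378.3 197.9]
0 [469.1 197.8]
84 [560.  197.8]
```

View pics/w1.png

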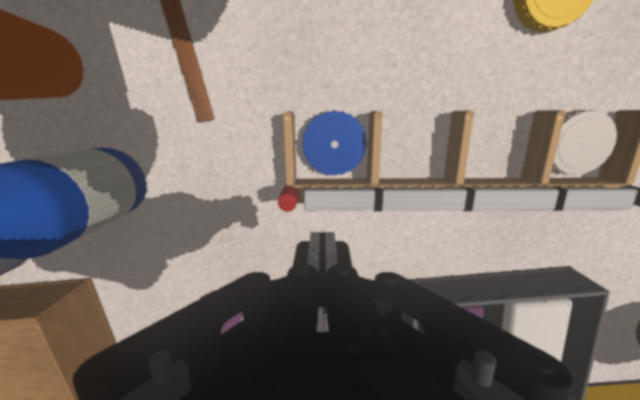

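The wrist view agrees with the prediction: red post at (288,200) against a predicted (286.5,199.8), bands at columns 378, 468 and 561, and the rail centre row at about 199. I'll quickly refine the rack position.

```bash
python3 -c "
from h import *
import pickle
c=pickle.load(open('w1.pkl','rb'))
g=cv2.cvtColor(c['color'],cv2.COLOR_BGR2GRAY)
for u in(340,425,515,600): print(u,g[180:216,u].tolist())
r=g[194:204,300:640].mean(0); d=np.where(r<100)[0]+300; print(d)
for u,v in((378,198),(468,198),(561,198),(288,200)): print(rk(ray(c,u,v,52)))
for v in (187,190,208,211): print(v,rk(ray(c,425,v,52)))
h=cv2.cvtColor(c['color'],cv2.COLOR_BGR2HSV)
m=cv2.inRange(h,(100,130,60),(130,255,255));m[:, :290]=0;m[:100]=0
k,l,st,ce=cv2.connectedComponentsWithStats(m); i=1+st[1:,4].argmax(); print('blue',rk(ray(c,*ce[i],16)),st[i])
rep(W(45,-138,111))
"
```

```text
340 [84, 82, 83, 90, 106, 123, 128, 118, 104, 106, 129, 152, 167, 174, 175, 174, 174, 175, 175, 175, 175, 174, 174, 176, 175, 174, 172, 171, 170, 169, 174, 185, 191, 192, 193, 195]
425 [83, 84, 86, 93, 107, 121, 118, 103, 98, 109, 134, 157, 169, 173, 174, 175, 175, 176, 175, 176, 177, 176, 175, 173, 173, 174, 175, 174, 174, 172, 176, 189, 195, 195, 195, 194]
515 [78, 80, 83, 93, 102, 103, 91, 87, 98, 118, 143, 164, 176, 180, 180, 179, 180, 181, 181, 182, 182, 181, 180, 178, 178, 179, 178, 178, 176, 171, 171, 175, 178, 179, 182, 184]
600 [77, 80, 85, 95, 104, 99, 89, 89, 103, 126, 149, 168, 176, 178, 176, 176, 178, 178, 180, 178, 177, 176, 176, 176, 176, 175, 173, 171, 168, 166, 173, 185, 192, 194, 196, 196]
[300 301 302 375 376 377 378 379 380 381 382 466 467 468 469 470 471 472
 473 558 559 560 561 562 563 564 636 637 638 639]
[ 45.1 -84.2]
[45.1 -1. ]
[45.2 85. ]
[  47.1 -167.5]
187 [ 34.6 -41.9]
190 [ 37.5 -41.6]
208 [ 54.9 -39.7]
211 [ 57.9 -39.4]
blue [  -1.7 -124.1] [ 304  112   60   62 2859]
t 2.775 tip z 152.42919955474056 rack [  43.1 -135.9] F [ 0.16 -0.64 -0.56] op 0.005318326016713029
rotvec [0.01 0.08 0.01]
delta cm now [ 5.24 -0.21  0.19]  after turn [ 5.24 -0.21  0.19]
```

Request:
{"method": "drive_tool", "body": {
  "plan": [
    [3, -0.3, 0.3, 0, 0, 0, 255],
    [3, 0, 0, 0, 0, 0, 255],
    [2.8, 0, 0, 0, 0, 0, 255],
    [0, 0, 0, 0, 0, 0, 255],
    [0, 0, 0, 0, 0, 0, 255],
    [0, 0, 0, 0, 0, 0, 255]
  ]
}}

```text
time_s: 3.52
tool_pos: [651.7, -160.9, 76.4]
tool_rot: [-0.24, 1.567, -0.337]
ft_force: [0.9, -0.5, -0.1]
opening: -0.0
```

```bash
python3 -c "
from h import *
rep(W(46,-139,62))"
```

```text
t 3.525 tip z 65.36238579577966 rack [  46.8 -139.4] F [ 0.89 -0.51 -0.08] op -6.166630449487089e-06
rotvec [-0.02  0.19  0.05]
delta cm now [ 1.44  0.05 -0.08]  after turn [ 1.44  0.04 -0.08]
```

Request:
{"method": "drive_tool", "body": {
  "plan": [
    [1.0, 0, 0, 0, 0, 0, 255],
    [0.3, 0, 0, 0, 0, 0, 255],
    [0.2, 0, 0, 0, 0, 0, 255],
    [0.1, 0, 0, 0, 0, 0, 255],
    [0, 0, 0, 0, 0, 0, 255],
    [0, 0, 0, 0, 0, 0, 255]
  ]
}}

```text
time_s: 4.28
tool_pos: [650.6, -160.7, 58.5]
tool_rot: [1.332, 1.571, 1.234]
ft_force: [-1.8, 0.5, 3.5]
opening: -0.001
```

```bash
python3 -c "
from h import *
for i in range(3): rep(W(46,42,59.5))"
```

```text
t 4.275 tip z 47.485165646576455 rack [  45.7 -139.3] F [-1.77  0.54  3.55] op -0.0011974387810806209
rotvec [-0.03  0.   -0.  ]
delta cm now [-0.1  18.13  0.02]  after turn [-0.1  18.13  0.03]
t 4.275 tip z 47.485165646576455 rack [  45.7 -139.3] F [-1.77  0.54  3.55] op -0.0011974387810806209
rotvec [-0.03  0.   -0.  ]
delta cm now [-0.1  18.13  0.02]  after turn [-0.1  18.13  0.03]
t 4.275 tip z 47.485165646576455 rack [  45.7 -139.3] F [-1.77  0.54  3.55] op -0.0011974387810806209
rotvec [-0.03  0.   -0.  ]
delta cm now [-0.1  18.13  0.02]  after turn [-0.1  18.13  0.03]
```

Request:
{"method": "drive_tool", "body": {
  "plan": [
    [-0.05, 0.9, 0, 0, 0, 0, 255],
    [0, 0.9, 0, 0, 0, 0, 255],
    [0, 0.9, 0, 0, 0, 0, 255],
    [0, 0.9, 0, 0, 0, 0, 255],
    [0, 0.9, 0, 0, 0, 0, 255],
    [0, 0.9, 0, 0, 0, 0, 255],
    [0, 0.9, 0, 0, 0, 0, 255],
    [0, 0.9, 0, 0, 0, 0, 255],
    [0, 0.9, 0, 0, 0, 0, 255]
  ]
}}

```text
time_s: 5.4
tool_pos: [658.6, -79.5, 58.8]
tool_rot: [2.193, 1.571, 2.096]
ft_force: [-1.0, -2.4, 3.5]
opening: 0.004
```

```bash
python3 -c "
from h import *
rep(W(46,42,59))"
```

```text
t 5.4 tip z 47.75386698360852 rack [ 45.8 -57.7] F [-1.03 -2.42  3.5 ] op 0.003572589612992823
rotvec [-0.03 -0.   -0.01]
delta cm now [-0.02  9.97  0.02]  after turn [-0.02  9.97  0.02]
```

Request:
{"method": "drive_tool", "body": {
  "plan": [
    [0, 0.9, 0, 0, 0, 0, 255],
    [0, 0.9, 0, 0, 0, 0, 255],
    [0, 0.9, 0, 0, 0, 0, 255],
    [0, 0.9, 0, 0, 0, 0, 255],
    [0, 0.9, 0, 0, 0, 0, 255],
    [0, 0.9, 0, 0, 0, 0, 255],
    [0, 0.9, 0, 0, 0, 0, 255],
    [0, 0.9, 0, 0, 0, 0, 255],
    [0, 0.9, 0, 0, 0, 0, 255],
    [0, 0.9, 0, 0, 0, 0, 255],
    [0, 0.9, 0, 0, 0, 0, 255],
    [0, 0, 0, 0, 0, 0, 255]
  ]
}}

```text
time_s: 6.9
tool_pos: [668.3, 19.9, 58.8]
tool_rot: [1.493, 1.569, 1.397]
ft_force: [1.3, 2.8, 3.0]
opening: -0.001
```

```bash
python3 -c "
from h import *
rep(W(46,42,59))"
```

```text
t 6.9 tip z 47.80804436968435 rack [45.8 42.2] F [1.26 2.8  3.05] op -0.0008732984389324714
rotvec [ 0.02  0.01 -0.08]
delta cm now [-0.02 -0.02  0.02]  after turn [-0.02 -0.02  0.02]
```

Finger held at the centre of gap 3. Lifting off and backing up towards the lid.

Request:
{"method": "drive_tool", "body": {
  "plan": [
    [0, 0, 0, 0, 0, 0, 255],
    [0, 0, 0, 0, 0, 0, 255],
    [-1, 0, 0, 0, 0, 0, 255],
    [-3, 0, 0, 0, 0, 0, 255],
    [-4, 0, 0, 0, 0, 0, 255],
    [-3, 0, 0, 0, 0, 0, 200],
    [0, 0, -4, 0, 0, 0, 153],
    [0, 0, -4, 0, 0, 0, 153],
    [0, 0.5, -3, 0, 0, 0, 153],
    [0, 0, 0, 0, 0, 0, 153],
    [0, 0, 0, 0, 0, 0, 153]
  ]
}}

```text
time_s: 8.28
tool_pos: [559.9, 33.7, 169.3]
tool_rot: [-0.17, 1.57, -0.268]
ft_force: [0.5, -0.1, -0.1]
opening: 0.397
```

```bash
cat >> h.py <<'E'
def wcap(p,R):
    c=capture('wrist'); H=np.array(c['hand_eye']); Rw=R@H[:3,:3]; tw=R@H[:3,3]+p
    c['R']=Rw.T;c['t']=-Rw.T@tw; return c
def yl(c,z=16,lo=(15,110,90)):
    h=cv2.cvtColor(c['color'],cv2.COLOR_BGR2HSV); m=cv2.inRange(h,lo,(35,255,255))
    k,l,st,ce=cv2.connectedComponentsWithStats(m)
    for i in range(1,k):
        if st[i,4]>150:
            a=[np.linalg.norm(ray(c,ce[i,0]-st[i,2]/2,ce[i,1],z)-ray(c,ce[i,0]+st[i,2]/2,ce[i,1],z))]
            print('yellow',ce[i].round(0),st[i],rk(ray(c,*ce[i],z)),'w',np.round(a,1))
E
python3 -c "
from h import *
s,p,R=rep(W(-190,76,100))
c=wcap(p,R); yl(c); cv2.imwrite('pics/w2.png',c['color'])"
```

```text
t 8.275 tip z 158.27134740426436 rack [-63.4  45.4] F [ 0.52 -0.1  -0.05] op 0.3969557199016793
rotvec [-0.04  0.07  0.01]
delta cm now [  6.91   3.05 -12.67]  after turn [  6.93   3.06 -12.66]
yellow [400.   7.] [379   0  46  19 595] [-227.4  115.8] w [41.3]
yellow [507.  44.] [ 451    0  112   95 8252] [-197.8  217.6] w [104.]
yellow [347. 113.] [ 315   80   65   66 3270] [-136.5   70. ] w [64.5]
```

View pics/w2.png

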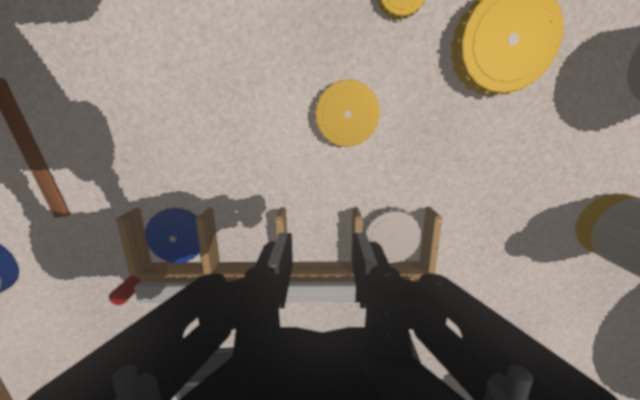

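The wrist view shows the middle lid at (347,113), 64.5 mm wide, at rack (-136.5, 70), which agrees with the top view. Gap 3 lies open between the dividers at columns 281 and 358.

Request:
{"method": "drive_tool", "body": {
  "plan": [
    [0, 0.6, -3.2, 0, 0, 0, 153],
    [0, 0.6, -3.2, 0, 0, 0, 153],
    [0, 0.6, -3.2, 0, 0, 0, 153],
    [0, 0.6, -3.1, 0, 0, 0, 153],
    [0, 0, 0, 0, 0, 0, 153],
    [4, 0, 0, 0, 0, 0, 153],
    [4, 0, 0, 0, 0, 0, 153],
    [4, 0, 0, 0, 0, 0, 153],
    [2, 0, 0, 0, 0, 0, 153],
    [0, 0, 0, 0, 0, 0, 153],
    [0, 0, 0, 0, 0, 0, 153]
  ]
}}

```text
time_s: 9.7
tool_pos: [436.5, 70.2, 29.3]
tool_rot: [0.103, 1.569, 0.005]
ft_force: [0.4, -0.6, -0.4]
opening: 0.399
```

```bash
python3 -c "
from h import *
s,p,R=rep(W(-190,70,13.5))
c=wcap(p,R); yl(c); cv2.imwrite('pics/w3.png',c['color'])
c=capture('side'); yl(c); cv2.imwrite('pics/s3.png',cv2.resize(c['color'][120:300,200:440],None,fx=3,fy=3))"
```

```text
t 9.7 tip z 18.298710787964175 rack [-189.8   69.7] F [ 0.39 -0.56 -0.4 ] op 0.3991993050021415
rotvec [-0.04  0.09 -0.01]
delta cm now [ 1.58  0.03 -0.02]  after turn [ 1.58  0.03 -0.02]
yellow [411. 146.] [ 368  105   86   84 5554] [-246.1  116. ] w [45.1]
yellow [574. 223.] [  496   146   144   157 18252] [-202.5  213.4] w [82.1]
yellow [323. 304.] [ 278  268   89   65 3964] [-148.6   70.3] w [55.7]
yellow [527. 104.] [  357     0   283   297 52250] [877.2 395.2] w [1087.4]
yellow [173.  71.] [ 146   50   79   42 1525] [-409.1 1105.3] w [346.6]
yellow [189. 115.] [ 157   89   75   52 1158] [-361.   666.5] w [269.9]
yellow [303. 116.] [293 104  22  24 418] [ 30.  539.9] w [79.2]
yellow [250. 181.] [240 170  20  22 308] [-216.8  207.8] w [56.6]
yellow [290. 208.] [279 199  23  19 341] [-136.    62.7] w [59.9]
yellow [246. 205.] [238 200  16  12 157] [-243.9  107.8] w [42.]
yellow [593. 365.] [ 516  320  124   80 4728] [ 280.7 -506.7] w [221.5]
```

View pics/s3.png

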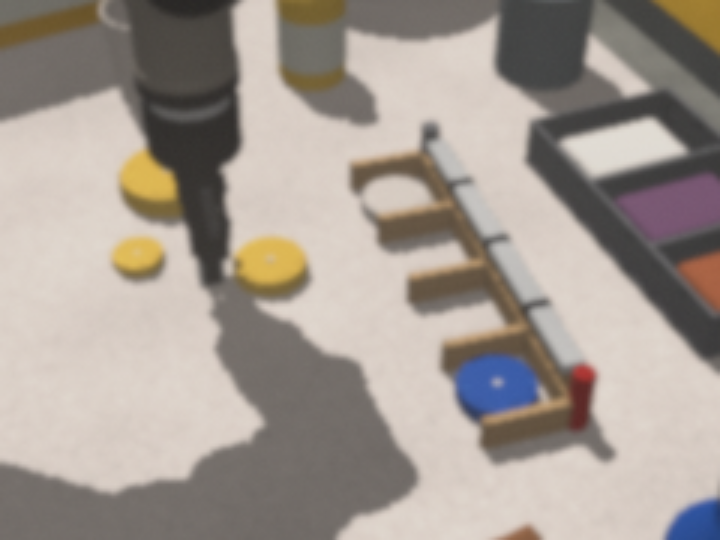

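The fingers stand behind the lid at crop (210,280), clear of the small and big lids. Lowering and pushing the first leg.

Request:
{"method": "drive_tool", "body": {
  "plan": [
    [1, 0, 0, 0, 0, 0, 153],
    [0.5, 0, 0, 0, 0, 0, 153],
    [0, 0, 0, 0, 0, 0, 153],
    [0, 0, 0.7, 0, 0, 0, 153],
    [0, 0, 0.7, 0, 0, 0, 153],
    [0, -0.3, 0.9, 0, 0, 0, 153],
    [0, -0.3, 0.9, 0, 0, 0, 153],
    [0, -0.35, 0.9, 0, 0, 0, 153],
    [0, -0.35, 0.9, 0, 0, 0, 153],
    [0, -0.35, 0.8, 0, 0, 0, 153],
    [0, -0.35, 0.6, 0, 0, 0, 153],
    [0, 0, 0, 0, 0, 0, 153]
  ]
}}

```text
time_s: 11.3
tool_pos: [497.3, 43.9, 13.8]
tool_rot: [0.216, 1.57, 0.118]
ft_force: [-0.0, -0.5, 0.2]
opening: 0.405
```

```bash
python3 -c "
from h import *
s,p,R=rep(W(-104,42,14))
c=wcap(p,R); yl(c); cv2.imwrite('pics/w4.png',c['color'])
c=capture('side'); yl(c); cv2.imwrite('pics/s4.png',cv2.resize(c['color'][120:300,200:440],None,fx=3,fy=3))"
```

```text
t 11.3 tip z 2.759774452176872 rack [-126.7   49.5] F [-0.04 -0.47  0.23] op 0.4052306888464945
rotvec [-0.05  0.02 -0.  ]
delta cm now [-0.02 -0.75  2.27]  after turn [-0.02 -0.75  2.27]
yellow [480.  27.] [ 429    0  110   65 5246] [-234.2  115.5] w [45.9]
yellow [624. 136.] [ 602   55   38  154 3992] [-189.7  189.5] w [17.6]
yellow [323. 303.] [ 279  262   87   71 3899] [-98.4  49.9] w [48.6]
yellow [527. 104.] [  357     0   283   297 52245] [877.3 395.3] w [1087.4]
yellow [180.  68.] [ 146   47   78   45 2096] [-379.8 1131.4] w [347.4]
yellow [196. 113.] [ 157   87   83   54 1346] [-338.   676.9] w [301.5]
yellow [256. 179.] [240 168  32  24 584] [-199.2  212.2] w [91.1]
yellow [246. 205.] [238 200  16  12 157] [-243.9  107.8] w [42.]
yellow [311. 210.] [302 201  19  19 296] [-85.6  39.7] w [49.3]
yellow [593. 365.] [ 516  319  124   81 4776] [ 280.7 -506.8] w [221.5]
```

View pics/w4.png

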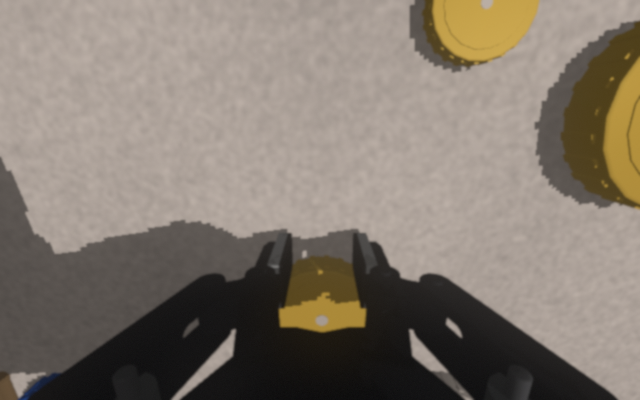

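The lid sits centred between the fingers, with its centre mark at (321,320). I'll use that mark to get the offset from lid to TCP.

```bash
python3 -c "
from h import *
s,p,R=tool(); c=wcap(p,R); print(rk(p), rk(ray(c,321.5,320.5,16)))
import pickle
# gap-3 centre from w2-like view: divider noses measured at cols 281,358 row 210
H=np.array(c['hand_eye']);R0=want(yaw,1);p0=W(-63.4,45.4,169.3);Rw=R0@H[:3,:3];tw=R0@H[:3,3]+p0
c['R']=Rw.T;c['t']=-Rw.T@tw
print([rk(ray(c,u,210,30)) for u in(281,358)])
"
```

```text
[-127.4   49.8] [-87.2  49.3]
[array([-39.2,   2.5]), array([-39.2,  83. ])]
```

Request:
{"method": "drive_tool", "body": {
  "plan": [
    [0, -0.35, 0.7, 0, 0, 0, 153],
    [0, -0.35, 0.7, 0, 0, 0, 153],
    [0, 0, 0.7, 0, 0, 0, 153],
    [0, 0, 0.7, 0, 0, 0, 153],
    [0, 0, 0, 0, 0, 0, 153]
  ]
}}

```text
time_s: 12.08
tool_pos: [524.8, 34.5, 13.8]
tool_rot: [0.137, 1.57, 0.04]
ft_force: [-1.2, -0.3, -0.6]
opening: 0.404
```

```bash
python3 -c "
from h import *
s,p,R=rep(W(-37,42,14))
c=wcap(p,R); yl(c)
t=capture('top'); s2=capture('side')
cv2.imwrite('pics/x5.png',np.vstack([cv2.resize(t['color'][110:200,230:400],(680,360))[:250],cv2.resize(s2['color'][140:270,290:420],(340,340)).repeat(2,1)[:, :680]]) if 0 else cv2.resize(s2['color'][140:270,280:420],None,fx=4,fy=4))
h=c['color'][290:350,280:365]; cv2.imwrite('pics/h5.png',h)
"
```

```text
t 12.075 tip z 2.7977122150430045 rack [-98.4  42.8] F [-1.21 -0.35 -0.62] op 0.40396351831507776
rotvec [-0.03  0.04 -0.01]
delta cm now [-0.02 -0.08  6.14]  after turn [-0.02 -0.08  6.14]
yellow [323. 303.] [ 279  262   87   71 3767] [-69.9  43.3] w [48.6]
```

View pics/x5.png

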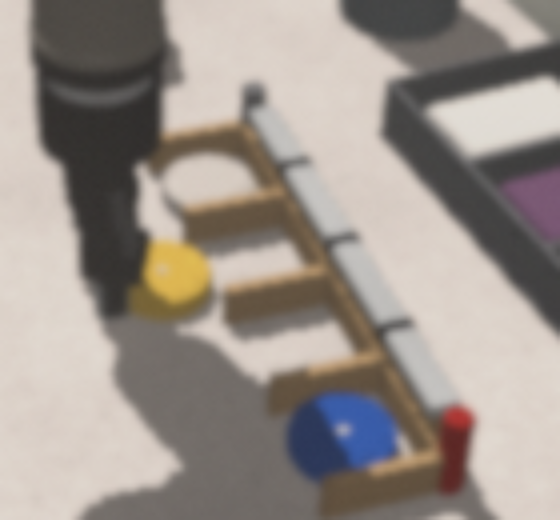

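The lid (crop (170,280)) is at the mouth of gap 3, between the two dividers. Pushing straight in.

Request:
{"method": "drive_tool", "body": {
  "plan": [
    [0, 0, 0.7, 0, 0, 0, 153],
    [0, 0, 0.7, 0, 0, 0, 153],
    [0, 0, 0.7, 0, 0, 0, 153],
    [0, 0, 0.7, 0, 0, 0, 153],
    [0, 0, 0.7, 0, 0, 0, 153],
    [0, 0, 0.7, 0, 0, 0, 153],
    [0, 0, 0.6, 0, 0, 0, 153],
    [0, 0, 0.4, 0, 0, 0, 153],
    [0, 0, 0, 0, 0, 0, 153]
  ]
}}

```text
time_s: 13.35
tool_pos: [576.1, 29.5, 13.7]
tool_rot: [0.38, 1.571, 0.282]
ft_force: [0.6, -0.3, -0.5]
opening: 0.398
```

```bash
python3 -c "
from h import *
s,p,R=rep(W(-37,42,14)); print('ftq',s['ft_torque'],s['joint_efforts'])
c=wcap(p,R); yl(c)"
```

```text
t 13.35 tip z 2.748149431824327 rack [-46.9  42.7] F [ 0.58 -0.26 -0.48] op 0.3981701823116341
rotvec [-0.03  0.01 -0.  ]
delta cm now [-0.03 -0.07  0.99]  after turn [-0.03 -0.07  0.99]
ftq [ 0.00716332 -0.01359106  0.02768728] [-4.61867137e-02 -5.32073593e+01 -1.75466287e+01 -5.19191726e-04
 -4.08209424e-03 -6.62321181e-04]
yellow [322. 302.] [ 279  269   88   64 4067] [-18.9  42.7] w [49.1]
```

Request:
{"method": "drive_tool", "body": {
  "plan": [
    [0, 0, 0.3, 0, 0, 0, 153],
    [0, 0, 0.3, 0, 0, 0, 153],
    [0, 0, 0.2, 0, 0, 0, 153],
    [0, 0, 0, 0, 0, 0, 153]
  ]
}}

```text
time_s: 13.9
tool_pos: [584.0, 28.7, 13.8]
tool_rot: [0.5, 1.571, 0.403]
ft_force: [-0.2, 0.1, -0.1]
opening: 0.4
```

Request:
{"method": "drive_tool", "body": {
  "plan": [
    [0, 0, 0.15, 0, 0, 0, 153],
    [0, 0, 0, 0, 0, 0, 153]
  ]
}}

```text
time_s: 14.15
tool_pos: [585.4, 28.6, 13.8]
tool_rot: [0.489, 1.571, 0.391]
ft_force: [-0.5, 0.4, -0.1]
opening: 0.404
```

Request:
{"method": "drive_tool", "body": {
  "plan": [
    [0, 0, 0.15, 0, 0, 0, 153],
    [0, 0, 0, 0, 0, 0, 153]
  ]
}}

```text
time_s: 14.4
tool_pos: [586.9, 28.4, 13.8]
tool_rot: [0.545, 1.571, 0.447]
ft_force: [0.5, 0.5, -0.1]
opening: 0.4
```

Request:
{"method": "drive_tool", "body": {
  "plan": [
    [0, 0, 0.1, 0, 0, 0, 153],
    [0, 0, 0, 0, 0, 0, 153]
  ]
}}

```text
time_s: 14.65
tool_pos: [587.9, 28.4, 13.8]
tool_rot: [0.559, 1.571, 0.462]
ft_force: [-0.0, -0.4, 0.8]
opening: 0.401
```

Request:
{"method": "drive_tool", "body": {
  "plan": [
    [0, 0, 0.1, 0, 0, 0, 153],
    [0, 0, 0, 0, 0, 0, 153]
  ]
}}

```text
time_s: 14.9
tool_pos: [588.9, 28.2, 13.8]
tool_rot: [0.436, 1.571, 0.338]
ft_force: [-0.1, -0.9, -0.4]
opening: 0.397
```

Request:
{"method": "drive_tool", "body": {
  "plan": [
    [0, 0, 0.1, 0, 0, 0, 153],
    [0, 0, 0, 0, 0, 0, 153]
  ]
}}

```text
time_s: 15.15
tool_pos: [589.9, 28.1, 13.8]
tool_rot: [0.592, 1.571, 0.494]
ft_force: [0.3, -0.3, 0.5]
opening: 0.403
```

Request:
{"method": "drive_tool", "body": {
  "plan": [
    [0, 0, 0.1, 0, 0, 0, 153],
    [0, 0, 0, 0, 0, 0, 153]
  ]
}}

```text
time_s: 15.4
tool_pos: [590.5, 28.1, 13.7]
tool_rot: [3.036, 1.57, 2.939]
ft_force: [-1.3, 0.9, 0.9]
opening: 0.399
```

Request:
{"method": "drive_tool", "body": {
  "plan": [
    [0, 0, 0.1, 0, 0, 0, 153],
    [0, 0, 0, 0, 0, 0, 153]
  ]
}}

```text
time_s: 15.65
tool_pos: [590.8, 28.1, 13.6]
tool_rot: [3.117, 1.568, 3.019]
ft_force: [-4.4, 0.3, 2.9]
opening: 0.396
```

```bash
python3 -c "
from h import *
s,p,R=rep(W(-37,42,14))
c=wcap(p,R); yl(c)
s2=capture('side'); cv2.imwrite('pics/x6.png',np.hstack([cv2.resize(s2['color'][150:250,300:400],None,fx=4,fy=4,interpolation=2),cv2.resize(c['color'][200:400,222:422],None,fx=2,fy=2)]))"
```

```text
t 15.65 tip z 2.575126449642463 rack [-32.1  42.8] F [-4.44  0.3   2.91] op 0.3957147676363644
rotvec [-0.02 -0.13 -0.  ]
delta cm now [-0.04 -0.08 -0.49]  after turn [-0.04 -0.08 -0.49]
yellow [322. 301.] [ 279  266   88   67 4220] [-5.  42.7] w [48.9]
```

View pics/x6.png

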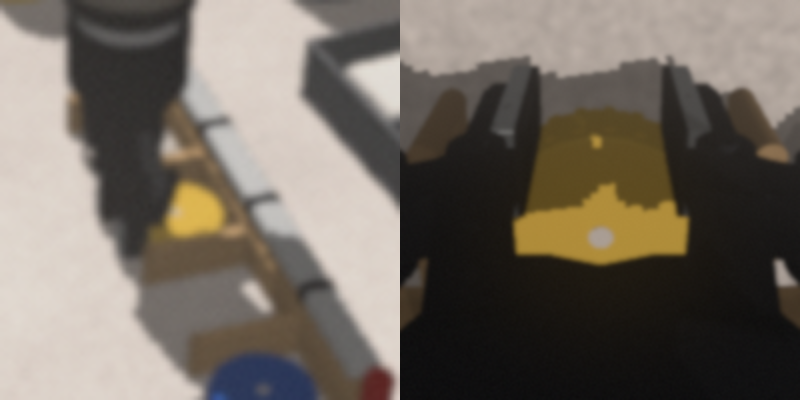

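Force has risen to 4.4 N and forward motion has stalled: the lid is against the back. One more light nudge, then straight back and up.

Request:
{"method": "drive_tool", "body": {
  "plan": [
    [0, 0, 0.1, 0, 0, 0, 153],
    [0, 0, 0, 0, 0, 0, 153],
    [0, 0, 0, 0, 0, 0, 153]
  ]
}}

```text
time_s: 16.12
tool_pos: [590.9, 28.1, 13.5]
tool_rot: [-3.14, 1.567, 3.046]
ft_force: [-7.9, 1.4, 3.3]
opening: 0.4
```

Request:
{"method": "drive_tool", "body": {
  "plan": [
    [0, 0, -0.4, 0, 0, 0, 153],
    [0, 0, -0.8, 0, 0, 0, 153],
    [0, 0, -2, 0, 0, 0, 153],
    [0, 0, -2, 0, 0, 0, 153],
    [-4, 0, 0, 0, 0, 0, 153],
    [-5, 0, 0, 0, 0, 0, 153],
    [-5, 0, 0, 0, 0, 0, 153],
    [-4, 0, -2, 0, 0, 0, 153],
    [0, 0, -4, 0, 0, 0, 153],
    [0, 0, -4, 0, 0, 0, 153],
    [0, 0, 0, 0, 0, 0, 153],
    [0, 0, 0, 0, 0, 0, 153]
  ]
}}

```text
time_s: 17.62
tool_pos: [442.4, 42.5, 194.3]
tool_rot: [0.051, 1.568, -0.047]
ft_force: [-0.2, -0.7, 0.3]
opening: 0.398
```

```bash
python3 -c "
from h import *
s,p,R=rep()
t=capture('top'); s2=capture('side'); yl(t)
S=cv2.resize(s2['color'][150:280,300:430],(390,390),interpolation=2)
T=cv2.resize(t['color'][120:190,240:400],(780,341),interpolation=2)
o=np.zeros((590,780,3),np.uint8); o[:250]=T[:250]; o[250:590,:390]=S[25:365]; o[250:590,390:]=cv2.resize(s2['color'],(390,244))[:, :][:1].repeat(340,0)*0; o[250:494,390:]=cv2.resize(s2['color'],(390,244))
cv2.imwrite('pics/x7.png',o)"
```

```text
t 17.625 tip z 183.28201594596234 rack [-181.2   42.8] F [-0.18 -0.68  0.32] op 0.3978871457403591
rotvec [-0.03  0.13 -0.01]
yellow [531.  82.] [ 475   40  113   80 6904] [ 283.5 -553.4] w [306.3]
yellow [622. 108.] [ 600   47   40  134 4312] [ 232.7 -800.4] w [107.6]
yellow [161. 155.] [148 148  27  16 288] [-15.2 414.7] w [71.4]
yellow [301. 161.] [289 148  25  26 501] [ 5.8 43.6] w [66.]
yellow [ 18. 269.] [   0  206   42  125 4530] [-345.5  733.3] w [107.1]
yellow [218. 233.] [209 216  18  33 418] [-203.7  239.1] w [46.5]
yellow [262. 255.] [254 250  18  12 175] [-248.9  117.4] w [46.2]
```

View pics/x7.png

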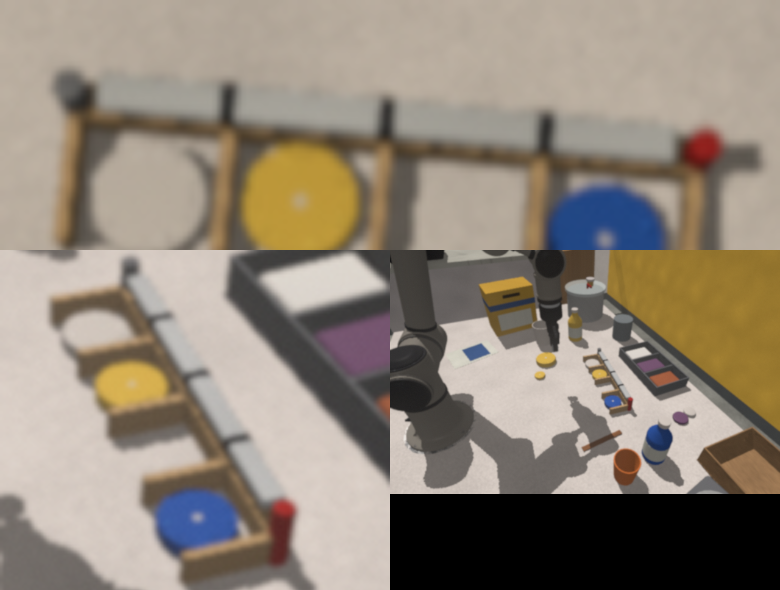

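The yellow lid (full-image (301,161)) is home in gap 3, with its edge against the back wall. It sits deeper than the blue lid, and nothing else has moved. Handing in.

```bash
python3 -c "
from station import *
print(finish_job())"
```

```text
the job is handed in; nothing more can be done
None
```

The job is done and handed in at about 17.7 s of the 72 s allowed; `finish_job()` gave no verdict.

- **Rail count:** I ran the closed fingertip along the rail from the red-post end with about 3–3.5 N of pressure. The rail sank about 4–5 mm. It started inside gap 1, about 29 mm from the post's centre, as close as the fingers fit. It crossed gaps 1 (blue lid) and 2 (empty), stopped at the centre of gap 3, and lifted off there.
- **Lid push:** I pushed the middle-sized yellow lid (measured about 64.5 mm) flat along the bench with two part-open fingers. It went diagonally to the mouth of gap 3 and then straight in. At the back the fingers stopped moving forward and the force rose to about 8 N. I then backed straight out and lifted clear.
- **Last checks:** The final pictures show the lid against the back wall of gap 3, with its measured centre at rack x = 5.8, y = 43.6 mm. The nominal home position is x = 3, y = 42 mm. The difference fits my rack position, which was about 2 mm off along x. The other lids, the bottles, cup and stick look unmoved, and the arm is touching nothing.
- **Disagreement:** The side camera read the lid's y about 7 mm lower than the other cameras before the push. I put this down to the lid's side wall showing in the colour mask and went by the top and wrist cameras.

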